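Fit the pipette rest to its rail past the spring button

ROBOT

A 7-joint arm with a two-finger parallel gripper is mounted at the origin on a cart in front of the work surface, level with it; the furniture and walls round the work are solid. World frame = base frame: x ahead of the robot, y to its left, z up, the work surface at z = 0. Lengths are in m, angles in rad, forces in N, time in s.
With the tool pointing down it reaches from about 0.4 to 0.9 m from the base axis. Payload 5.5 kg.
Tool frame: the origin (TCP) lies midway between the tips of the shut fingers; the grasp point (between the pads) lies 19 mm behind it (manip.grip_depth is the distance from the TCP to the grasp point, in m); z points along the fingers, y is the line along which they close (so a half turn about z gives the same grasp; the last joint's range is limited). The gripper opens to 92 mm and grips with 3 to 60 N. Pads are 19 mm wide; open, the fingers measure 130 mm over their backs; the gripper's body (75 mm by 190 mm) begins 47 mm behind the grasp point.
Start: joints at [-0.95, 0.501, -0.427, 1.55, 0.221, 1.138, -0.21], TCP at [0.228, 0.609, 0.227] pointing down, gripper open.
Joint ranges: [-2.88, 2.88], [-0.31, 2.03], [-1.54, 1.56], [0.2, 2.42], [-1.41, 4.55], [0.19, 2.02], [-2.57, 2.57]. Speed limits (rad/s): [2.57, 2.57, 3.14, 3.14, 3.14, 3.14, 3.14].

INTERFACE

Orientations are given as a unit quaternion [x, y, z, w].
In Python, from bench import manip, effector, viewer gives the robot as it stands. Calls block until the motion is done:
- manip.move_pose(position, orientation): joint-space move of the TCP to a pose.
- manip.servo_line(position, ori=None, vel=0.15): straight line of the TCP; ori=None keeps the orientation; vel is the mean speed in m/s.
- manip.movej(angles): joint-space move.
- effector.open_jaws() and effector.close(f_grip=None): open the fingers fully, or close them until they stop; f_grip is the grip in N (None keeps the last).
- manip.sleep(seconds).
- manip.solve_ik(position, orientation): joint angles nearest the present ones, or None.
- viewer.get_image(name): name is "scene" or "top" or "wrist"; returns the picture (420x560x3 uint8, red, green, blue); there is no depth.
- viewer.get_calibration(name): a dict with "vfov" (degrees; the focal length in pixels is half the picture's height over the tangent of half this angle, whatever the lens; pixels are square), "cx", "cy" (the principal point, pixels), "eye" and "attitude" of the camera in the world. Camera axes: x right, y down, z forward; pixel columns grow to the right and rows downward; lengths in m; the calibration is good to about 2 mm. A picture is of the moment at which its call begins: read the wrist's pose just before it. get_calibration takes no time and is no camera call; for the wrist camera it gives the pose at the moment of the call.
A pose or a line that the arm cannot do raises manip.PlanningError and nothing moves.
- manip.hand_in(): hands the job in; it is judged then, once.
Readings, each from a call of its own:
- manip.current_clock(): time.
- manip.current_q(): joint angles.
- manip.current_joint_velocities(): joint speeds.
- manip.current_tau(): joint torques, N m.
- manip.current_tool_pos(): TCP position.
- manip.current_tcp_rot(): TCP orientation.
- manip.current_force(): force on the tool from outside, world axes, zero at the start.
- manip.current_wrist_torque(): the same for the moment, N m.
- manip.current_finger_gap(): finger opening in m.
- manip.current_gripper_force(): force on a finger pad.
Only numpy, scipy, OpenCV 4.12 (cv2) and the standard library are available. Lean on these libraries where they do the work, as an engineer would, in place of code of your own. Each camera call takes 0.05 s, during which the arm holds its last target. There are 200 camera calls.

TASK

Take the pipette rest off the hanging board: lift it until the screw head stands in the wide part of its keyhole, then pull it off towards you, without dropping it. Slip its square sleeve over the free end of the rail, press the rail's spring button down flush with a fingertip and, with the button held down, slide the rest over it until the button pops up through the hole in the top of the sleeve; then let go. Leave the hook plate hanging on its screw, and do not push the bottle, beaker and little box about.

Things in the scene. Friction and masses are not known exactly. Their poses are not given: they have to be found in the camera images.
- pipette_rest: Pipette rest, loose, bare aluminium, 0.12 kg, hung on the board's left or right screw. Square sleeve 40 mm long, outside 26.5, bore 18.5 mm square, open right through along its own y; two upright lugs on top; on its +x side an upright keyhole plate (x 13.25 to 17.25, y +-20, z -13 to 45 mm, 1.5 mm feet behind). Origin: centre of the bore; z up; x points to the board as it hangs.
- rest_lugs (a point): Point between the two lugs, 35 mm above the rest's origin. The lugs stand at the sleeve's ends (outer faces at y = +-20 mm, each 4 mm thick), 22 mm wide in x, z 11 to 40 mm, with a notch 12 mm wide, 8 mm deep in the top edge. Grip across their outer faces, 40 mm apart, closing along the rest's y; keep the tips above the bore.
- rest_keyhole (a point): Centre of the keyhole's wide part (15 mm across), in the rest's plate, 24.25 mm above the rest's origin. A slot 7 mm wide runs up from it to 37.25 mm above the origin; the rest hangs with the screw's shank at the slot's upper end. Lift 10.5 mm (2 mm either way), then pull off square to the board, at least 12 mm.
- rest_hole (a point): Centre of the 12 mm round button hole, at the upper face of the sleeve's top wall, 13.25 mm above the rest's origin. The wall is 4 mm thick; its lower edge has a 2 mm bevel at both ends of the sleeve. Either way round on the rail will do.
- hanging_board: Fixed upright grey board, 220 mm wide (y), 10 mm thick, top edge at z = 170 mm. Origin: at bench level under the middle of the front face; its -x points out of the front face, roughly to the robot. Two screws stick out of the face. The rest's origin hangs 18.75 mm in front of the face, 115 mm above the bench.
- screw_left (a point): Middle of the front of the left screw's head (board y = +50 mm, 150 mm above the bench). Shank 5 mm thick and 6 mm long, then a head 10 mm across and 4 mm thick.
- screw_right (a point): The same for the right screw (board y = -50 mm).
- hook_plate: Bystander: loose steel plate 34 mm wide with a wire hook, hung by the same kind of keyhole on the other screw. Origin 34.75 mm below its screw's axis and 18.75 mm in front of the board.
- rail: Fixed rail stand: steel bar 16 x 16 mm in section, level, along the stand's own y; axis 85 mm, top face 93 mm above the bench. Origin: at bench level under the spring button. Free end at y = +67 mm; at y = -66 mm the bar enters a clamp block 36 mm wide, top 99 mm above the bench. Base plate 12 mm thick.
- rail_end (a point): Tip of the bar's free end, on the bar's axis. Black end plug, stepped down to 13 mm square over the last 6 mm. The bar runs from here along the rail's -y.
- button_seat (a point): Point on the bar's top face where the spring button comes out, 67 mm from the free end.
- button_top (a point): Middle of the button's top. Steel, 9 mm across, pointing straight up; straight sides, bevelled on the top 2 mm only. Out, it blocks the sleeve; pressed to within 1.5 mm of flush it goes under the sleeve's bevelled edge. A fingertip just ahead of the sleeve's leading lug, level with the bar's top, keeps it down while the same grip moves the rest along.
- spring_button (a joint): Travel of the spring button, m: 0 = out, 6 mm above the bar's top face; 0.006 = flush; 0.0066 = stop. The spring takes 1.8 N to start and 4 N at flush. It springs back to 0 through the 12 mm hole when the hole's centre is over it.
- microscope_eyepieces (a point): Front ends of the eyepieces of the fixed microscope that stands on the bench left of the board: its part nearest the robot, 0.45 m above the bench, about 90 mm wide. The arm must pass over them (tips above 0.47 m) or well in front; the microscope's body behind them is 150 mm wide and about 0.5 m tall.
- weighing_bottle_c: Bystander: loose glass weighing bottle with stopper, 46 x 46 x 76 mm, upright. Origin at the centre of its underside.
- cover_glass_box: Bystander: loose little square box, 34 x 34 x 20 mm. Origin at the centre of its underside.
- beaker_100: Bystander: loose glass beaker, 57 x 57 x 72 mm. Origin at the centre of its underside.
Not all that is in view belongs to the job. What is shaped like the pipette_rest but red is not meant.

How it is judged:
By the outcome, as a careful person would: the job done as asked, in the order asked, and still so for the second after the job is handed in, with the robot touching nothing.
It also fails if it takes over 48 s, if anything falls off the work surface, if the arm or the gripper's body presses on something with over 40 N, if the wrist force passes 120 N, or if a joint passes its speed limit or range.

## Working session

There is one attempt and no reset: what is moved stays moved. The work goes in short steps, each a Python script; the robot and the scene stay as the last script left them, time stands still between calls to the robot, and variables do not carry over. Pictures are saved under pics/ and viewed, at most 14 in all, crops included, and the job is handed in when it is done.

```bash
ls; mkdir -p pics
python3 - <<'E'
from bench import manip, effector, viewer
import cv2
for n in ("scene","top","wrist"):
    c=viewer.get_calibration(n); print(n,c)
    im=viewer.get_image(n); cv2.imwrite(f"pics/{n}0.png",im[:,:,::-1])
a=cv2.imread("pics/scene0.png");b=cv2.imread("pics/top0.png")
print(manip.current_clock(),manip.current_tcp_rot(),manip.grip_depth)
E
```

```text
pics
scene {'vfov': 48.11114632949807, 'cx': 273.6392719839816, 'cy': 211.01584932467455, 'eye': array([-0.16906881, -0.68605847,  0.80790436]), 'attitude': array([ 0.76391132, -0.42262357,  0.23031574, -0.42986448])}
top {'vfov': 43.37999496359009, 'cx': 279.20130771331833, 'cy': 207.67709185517504, 'eye': array([ 0.46624373, -0.19189559,  1.75059933]), 'attitude': array([ 0.71401806, -0.69922673,  0.02375662, -0.02637825])}
wrist {'vfov': 68.60481093256848, 'cx': 282.79751000001875, 'cy': 211.44022047339269, 'eye': array([0.14819075, 0.63718634, 0.38261524]), 'attitude': array([0.81114773, 0.56352903, 0.08823092, 0.12918862])}
0.15 [ 1.77934948e-01  9.84041965e-01 -7.30809810e-04 -1.76318674e-04] 0.0188
```

View pics/scene0.png

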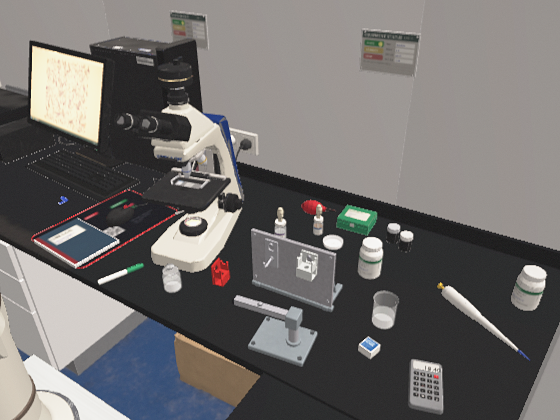

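View pics/top0.png

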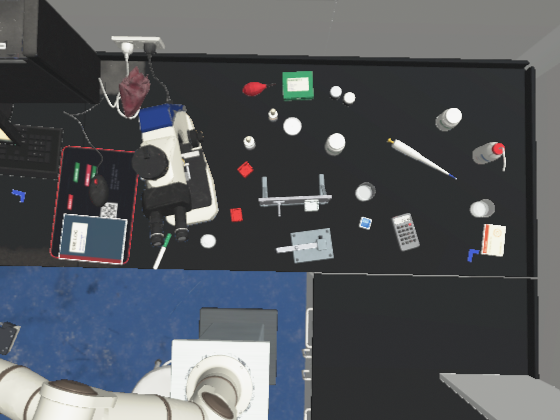

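The aluminium rest hangs on the right screw (scene 307,265; top 312,206). The red one stands at scene (220,272), and the hook plate is at scene (268,255). The rail stand is at scene (270,310), with its free end on the left. I'll enlarge to confirm.

Run:
```python
import cv2,numpy as np
a=cv2.imread("pics/scene0.png")[220:370,205:355];b=cv2.imread("pics/top0.png")[165:275,225:345]
a=cv2.resize(a,(600,600),interpolation=cv2.INTER_CUBIC)[:, :];
cv2.imwrite("pics/c1.png",a); 
cv2.imwrite("pics/c2.png",cv2.resize(b,None,fx=5,fy=5,interpolation=cv2.INTER_CUBIC))
```

```text
(no output)
```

View pics/c1.png

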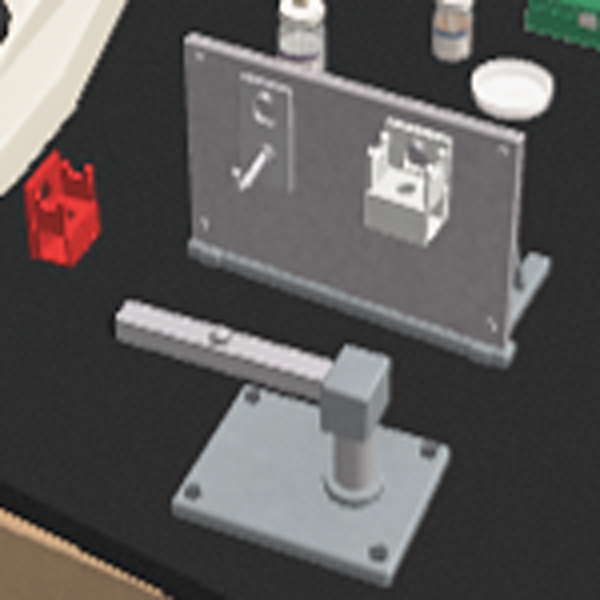

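View pics/c2.png

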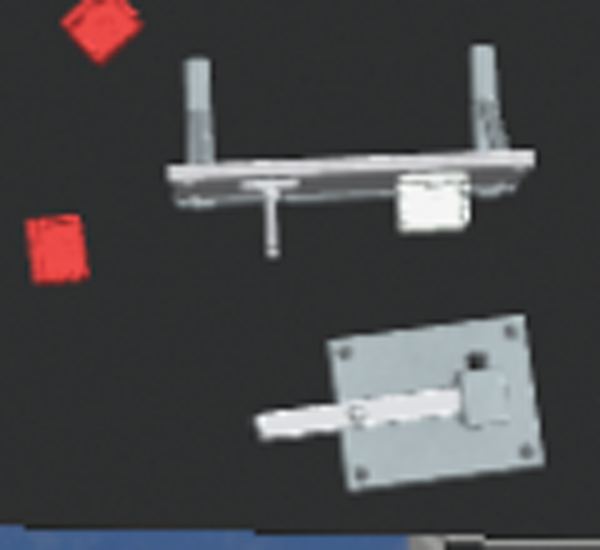

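The red pieces are decoys. The bare aluminium rest on the right screw matches the description. Next I'll locate it roughly from the two fixed views.

```bash
cat > h.py <<'E'
import numpy as np, cv2
from scipy.spatial.transform import Rotation as R
from bench import manip, effector, viewer
def ray(c,uv):
    f=210/np.tan(np.radians(c["vfov"])/2)
    d=np.array([(uv[0]-c["cx"])/f,(uv[1]-c["cy"])/f,1.])
    return np.array(c["eye"]), R.from_quat(c["attitude"]).apply(d)
def onz(c,uv,z):
    e,d=ray(c,uv); return e+d*(z-e[2])/d[2]
def tri(obs):
    A=np.zeros((3,3));b=np.zeros(3)
    for c,uv in obs:
        e,d=ray(c,uv);d=d/np.linalg.norm(d);P=np.eye(3)-np.outer(d,d);A+=P;b+=P@e
    p=np.linalg.solve(A,b)
    return p
def down(yaw):  # tool z down, tool y axis along direction yaw in world
    y=np.array([np.cos(yaw),np.sin(yaw),0]);z=np.array([0,0,-1.])
    return R.from_matrix(np.c_[np.cross(y,z),y,z]).as_quat()
E
python3 - <<'E'
from h import *
np.set_printoptions(precision=4,suppress=True)
S=viewer.get_calibration("scene");T=viewer.get_calibration("top")
s=lambda u,v:(205+u/4-.4,220+v/4-.4); t=lambda u,v:(225+u/5-.4,165+v/5-.4)
for n,us,ut,z in [("boardTL",(187,36),(168,170),.17),("boardTR",(523,133),(533,155),.17),("railend",(118,312),(257,425),.093),("button",(220,332),(357,412),.099),("railroot",None,(460,400),.093),
  ("eyepieceL",None,None,0)]:
    if ut: print(n,onz(T,t(*ut),z), onz(S,s(*us),z) if us else "", tri([(S,s(*us)),(T,t(*ut))]) if us else "")
print("rest lugs",onz(T,t(433,200),.155)); print("eyep",onz(T,(155,243),.45),onz(T,(178,240),.45))
for n,p,z in [("bottle",(208,241),.076),("box",(366,223),.02),("beaker",(365,192),.072),("red",(236,215),.06)]: print(n,onz(T,p,z))
W=viewer.get_calibration("wrist");Rt=R.from_quat(manip.current_tcp_rot())
print("cam in tool",Rt.inv().apply(W["eye"]-manip.current_tool_pos()),(Rt.inv()*R.from_quat(W["attitude"])).as_matrix())
E
```

```text
boardTL [ 0.6045 -0.1212  0.17  ] [ 0.6037 -0.1214  0.17  ] [ 0.6044 -0.121   0.1694]
boardTR [ 0.6181 -0.3403  0.17  ] [ 0.6218 -0.3392  0.17  ] [ 0.618  -0.3404  0.1728]
railend [ 0.4522 -0.1773  0.093 ] [ 0.4487 -0.1786  0.093 ] [ 0.4518 -0.1768  0.0898]
button [ 0.4616 -0.2395  0.099 ] [ 0.46   -0.2399  0.099 ] [ 0.4614 -0.2393  0.0976]
railroot [ 0.4705 -0.304   0.093 ]  
rest lugs [ 0.5909 -0.2815  0.155 ]
eyep [0.4651 0.1175 0.45  ] [0.4737 0.0612 0.45  ]
bottle [0.4747 0.0388 0.076 ]
box [ 0.5447 -0.4697  0.02  ]
beaker [ 0.6413 -0.4572  0.072 ]
red [ 0.5598 -0.0463  0.06  ]
cam in tool [ 0.0844 -0.0009 -0.1568] [[ 0.0009 -0.951  -0.3091]
 [ 1.      0.0011 -0.0004]
 [ 0.0007 -0.3091  0.951 ]]
```

Run:
```python
from h import *
p=manip.current_tool_pos()
manip.servo_line([p[0],p[1],.53],vel=.3)
q=down(np.radians(94))
try: manip.servo_line([.42,-.2,.53],ori=q,vel=.35)
except manip.PlanningError as e:
    print("line",e); manip.servo_line([.40,.35,.55],vel=.3); manip.move_pose([.46,-.24,.52],q)
print(manip.current_clock(),manip.current_tool_pos())
manip.move_pose([.48,-.245,.29],q); manip.sleep(.2)
c=viewer.get_calibration("wrist"); im=viewer.get_image("wrist")
np.save("w1.npy",c,allow_pickle=True); cv2.imwrite("pics/w1.png",im[:,:,::-1])
cv2.imwrite("pics/w1b.png",cv2.resize(im[:,:,::-1],(800,600),interpolation=cv2.INTER_CUBIC))
print(manip.current_clock(),manip.current_tool_pos(),manip.current_q())
```

```text
3.8333 [ 0.41994029 -0.19917625  0.53003655]
5.075 [ 0.48074876 -0.2450362   0.29136205] [-0.08593723  0.23519374  0.60169073  1.78281003 -0.14507806  1.1651479
  2.20119191]
```

View pics/w1b.png

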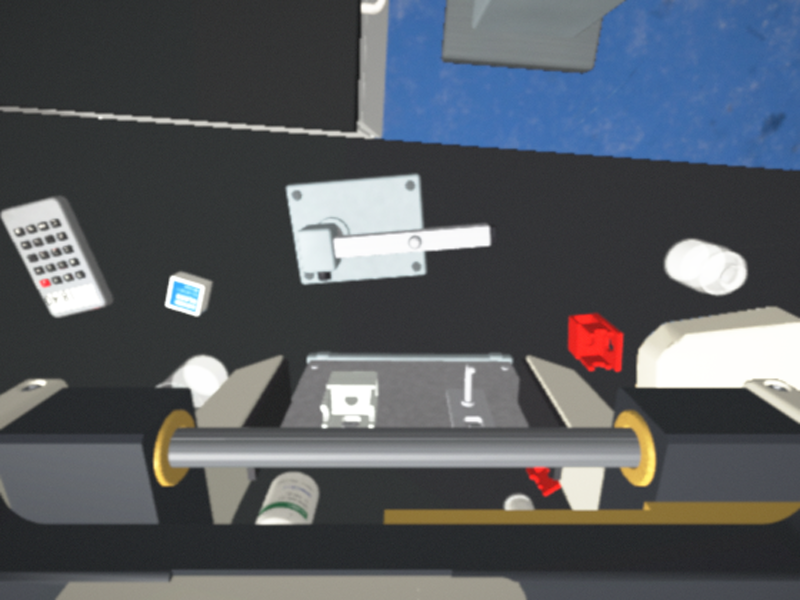

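The rail is at (335–490, 240), its button at (415,242) and its free end at x=490. The rest is at (350,400) and the hook plate at (470,400), both clear. I'll enlarge both for sub-pixel work.

Run:
```python
import cv2,numpy as np
a=cv2.imread("pics/w1.png")
r=cv2.resize(a[150:186,228:352],None,fx=6,fy=6,interpolation=cv2.INTER_CUBIC)
s=cv2.resize(a[240:304,200:324],None,fx=6,fy=6,interpolation=cv2.INTER_CUBIC)
cv2.imwrite("pics/c3.png",np.vstack([r,s])[:600])
g=cv2.cvtColor(a,cv2.COLOR_BGR2GRAY)
for u in range(238,348,12): print(u,g[155:182,u])
print(g[165,330:352],g[168,330:352])
```

```text
238 [202 223 228 223 205 177 153 139 131 127 134 186 247 252 253 253 253 253
 252 253 253 253 253 253 249 206 164]
250 [230 229 229 227 229 229 230 227 207 157 184 245 252 252 252 253 252 252
 252 253 253 253 252 250 232 227 229]
262 [229 229 228 228 229 230 227 207 157 183 245 251 252 252 252 252 252 252
 252 253 252 252 249 232 226 227 228]
274 [229 229 229 230 230 228 210 159 184 244 251 251 252 252 252 252 252 252
 252 252 252 250 238 231 230 231 230]
286 [228 228 229 230 228 215 163 184 244 250 247 234 216 216 222 227 230 240
 248 251 249 237 231 230 230 230 230]
298 [ 53  55  55  58  84 124 181 242 250 251 251 251 251 251 250 251 251 251
 251 245 181  99  76  76  78  83  87]
310 [ 52  52  57  83 124 180 241 249 250 251 251 251 250 250 251 251 251 250
 243 184  92  55  53  53  52  53  53]
322 [ 52  56  83 124 174 239 248 249 250 250 250 250 250 250 251 250 250 243
 185  93  56  52  52  53  53  54  49]
334 [ 57  84 128 178 238 248 249 249 250 250 250 250 250 250 250 250 243 181
  91  52  54  52  53  53  50  53  52]
346 [52 52 48 47 56 59 61 62 62 62 61 58 56 57 57 51 53 54 51 52 52 52 53 52
 53 55 52]
[250 250 250 250 250 250 250 250 249 249 250 246 217 139  78  64  61  53
  53  52  52  53] [250 250 250 250 250 250 250 250 250 250 250 247 223 147  81  56  57  54
  51  52  52  51]
```

View pics/c3.png

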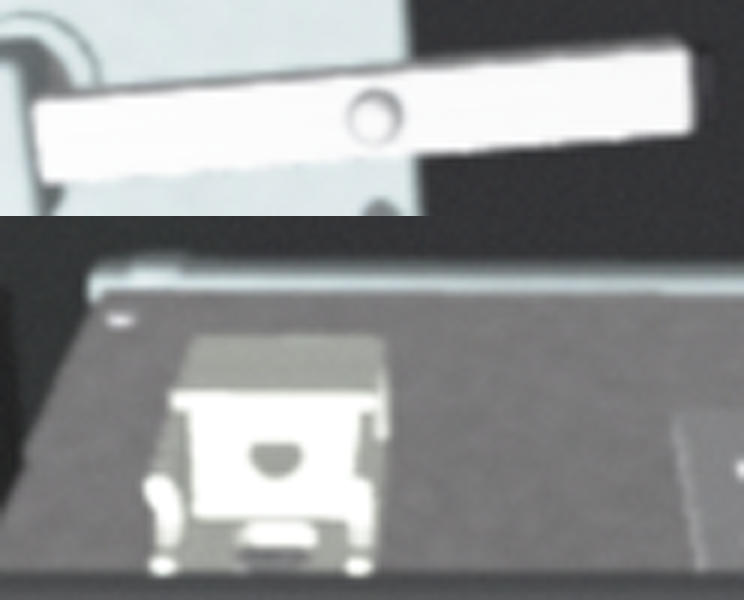

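Run:
```python
from h import *
np.set_printoptions(precision=4,suppress=True)
c=np.load("w1.npy",allow_pickle=True).item()
g=cv2.cvtColor(cv2.imread("pics/w1.png"),cv2.COLOR_BGR2GRAY).astype(float)
def edge(col,r0,r1,l,rising):
    v=col[r0:r1]; 
    for i in range(len(v)-1):
        if (v[i]<l<=v[i+1]) if rising else (v[i]>=l>v[i+1]): return r0+i+(l-v[i])/(v[i+1]-v[i])
N=[];F=[]
for u in range(304,340,2):
    a=edge(g[:,u],150,170,200,True); b=edge(g[:,u],165,182,150,False)
    N.append(onz(c,(u,a),.093)[:2]);F.append(onz(c,(u,b),.093)[:2])
N=np.array(N);F=np.array(F)
pn=np.polyfit(N[:,1],N[:,0],1);pf=np.polyfit(F[:,1],F[:,0],1)
print("slopes",pn,pf,"width",(np.polyval(pf,-.2)-np.polyval(pn,-.2))*np.cos(.15))
m=(pn+pf)/2; print("yaw",np.degrees(np.arctan(-m[0])),"x at y=-.2",np.polyval(m,-.2))
print("white end",onz(c,(342.9,167),.093),"btn",onz(c,(290.3,168.9),.098))
k=lambda u,v:(200+u/6-.42,240+(v-216)/6-.42)
for n,uv,z in [("topfrontL",(172,395),.12825),("topfrontR",(388,395),.12825),("botL",(190,335),.10175),("botR",(382,335),.10175),("hole",(276,460),.12825)]: print(n,onz(c,k(*uv),z))
# board baseline
for n,p,q,z in [("boardtop",(.6044,-.121),(.618,-.3404),.17)]:
    p=np.array(p);q=np.array(q);y=(p-q)/np.linalg.norm(p-q);mid=(p+q)/2;x=np.array([y[1],-y[0]])
    print("board y",y,mid,"rest if face at mid",mid-.05*y-.01875*x, "yaw",np.degrees(np.arctan2(-y[0],y[1])))
```

```text
slopes [-0.1512  0.4154] [-0.1583  0.4305] width 0.016310870379170183
yaw 8.795624764033237 x at y=-.2 0.4538922918629084
white end [ 0.4531 -0.1782  0.093 ] btn [ 0.4588 -0.239   0.098 ]
topfrontL [ 0.5762 -0.303   0.1283]
topfrontR [ 0.5732 -0.2611  0.1283]
botL [ 0.5768 -0.3037  0.1018]
botR [ 0.5739 -0.2639  0.1018]
hole [ 0.5891 -0.2824  0.1283]
board y [-0.0619  0.9981] [ 0.6112 -0.2307] rest if face at mid [ 0.5956 -0.2818] yaw 3.5470686558842592
```

Run:
```python
from h import *
np.set_printoptions(precision=4,suppress=True)
q=down(np.radians(93.8))
manip.move_pose([.585,-.2825,.25],q)
manip.servo_line([.588,-.2825,.132],vel=.15)
print("pre",manip.current_force(),manip.current_tool_pos())
effector.close(f_grip=12)
print("grip",manip.current_force(),manip.current_wrist_torque(),manip.current_finger_gap(),manip.current_gripper_force(),manip.current_tool_pos(),manip.current_clock())
c=viewer.get_calibration("wrist"); im=viewer.get_image("wrist")
np.save("w2.npy",c,allow_pickle=True); cv2.imwrite("pics/w2.png",im[:,:,::-1])
cv2.imwrite("pics/w2b.png",cv2.resize(im[200:340,180:390,::-1],None,fx=3.8,fy=3.8,interpolation=cv2.INTER_CUBIC))
```

```text
pre [0.052  0.132  0.9134] [ 0.5887 -0.283   0.1334]
grip [-0.5777  0.0161  0.4713] [ 0.0972  0.0364 -0.012 ] 0.03954533590535296 11.999234464019537 [ 0.5879 -0.2825  0.1319] 7.4083
```

View pics/w2b.png

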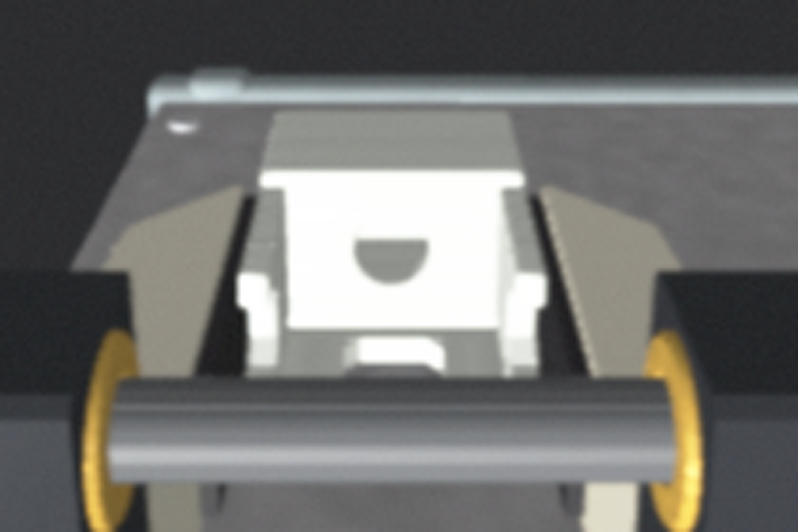

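Grip is centred: gap 39.5 mm, negligible side force. Now lift and pull.

Run:
```python
from h import *
np.set_printoptions(precision=4,suppress=True)
effector.close(f_grip=20)
p=np.array([.588,-.2825,.132])
manip.servo_line(p+[0,0,.0105],vel=.05); manip.sleep(.2)
print("lift",manip.current_force(),manip.current_tool_pos())
n=-np.array([np.cos(np.radians(3.8)),np.sin(np.radians(3.8)),0])
manip.servo_line(p+[0,0,.0105]+n*.006,vel=.05)
print("pull6",manip.current_force(),manip.current_tool_pos())
manip.servo_line(p+[0,0,.0105]+n*.035,vel=.08)
print("pull",manip.current_force(),manip.current_finger_gap(),manip.current_tool_pos())
manip.servo_line(p+[0,0,.06]+n*.06,vel=.2)
th=np.radians(8.7); y=np.array([-np.sin(th),np.cos(th),0])
q=down(np.radians(90)+th)
b=np.array([.4605,-.2390,0])   # button
pre=b+y*.120+[0,0,.085+.017]
manip.servo_line(pre+[0,0,.08],ori=q,vel=.2)
manip.servo_line(pre+[0,0,.015],vel=.15); manip.sleep(.3)
c=viewer.get_calibration("wrist"); im=viewer.get_image("wrist")
np.save("w3.npy",c,allow_pickle=True); cv2.imwrite("pics/w3.png",im[:,:,::-1])
cv2.imwrite("pics/w3b.png",cv2.resize(im[170:320,140:360,::-1],None,fx=3.6,fy=3.6,interpolation=cv2.INTER_CUBIC))
print(manip.current_tool_pos(),manip.current_finger_gap(),manip.current_clock(),manip.current_force())
```

```text
lift [-0.1593  0.2871 -0.4378] [ 0.588  -0.2826  0.1425]
pull6 [ 1.073  -0.267  -1.3264] [ 0.5815 -0.283   0.1424]
pull [ 1.8689  0.8339 -0.7523] 0.039794174609149566 [ 0.5534 -0.2848  0.1428]
[ 0.4429 -0.1203  0.1176] 0.039872622457284686 11.45 [-0.6105 -0.339  -0.6094]
```

View pics/w3b.png

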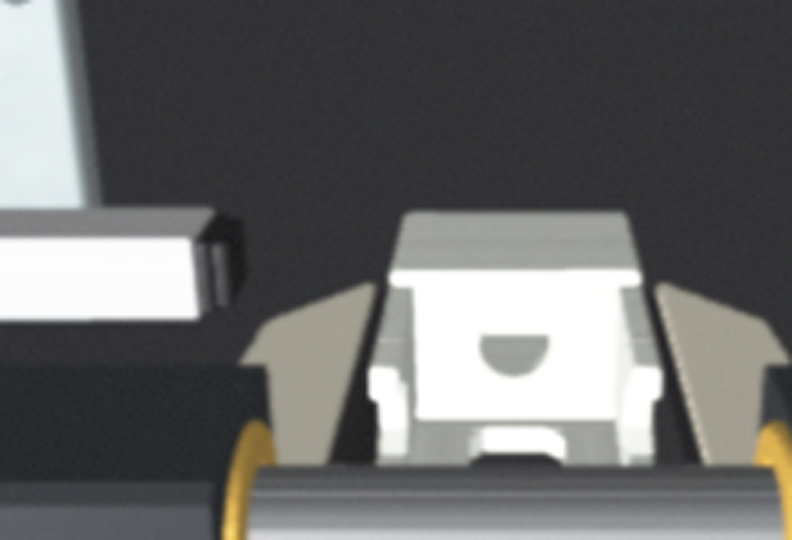

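```bash
cat > meas.py <<'E'
from h import *
np.set_printoptions(precision=4,suppress=True)
def sub(col,r0,r1,sign):
    d=np.gradient(col)[r0:r1]*sign; i=int(np.argmax(d)); i=min(max(i,1),len(d)-2)
    a,b,e=d[i-1:i+2]; return r0+i+.5*(a-e)/(a-2*b+e+1e-9)
def line(g,c,us,r0,r1,sign,z):
    P=np.array([onz(c,(u,sub(g[:,u],r0,r1,sign)),z)[:2] for u in us]); k=np.polyfit(P[:,1],P[:,0],1)
    return k,P
E
python3 - <<'E'
from meas import *
c=np.load("w3.npy",allow_pickle=True).item()
g=cv2.cvtColor(cv2.imread("pics/w3.png"),cv2.COLOR_BGR2GRAY).astype(float)
for u in (160,175,280): print(u,g[222:264,u].astype(int))
us=range(168,190); ru=range(262,304)
for n,uu,r0,r1,z,y0 in [("rail nearbot",us,224,231,.077,-.19),("rail neartop",us,232,239,.093,-.19),("rest bot",ru,224,233,.1006-.01325,-.12),("rest top",ru,241,249,.1006+.01325,-.12)]:
    k,P=line(g,c,uu,r0,r1,1,z); print(n,"x@",y0,np.polyval(k,y0),"yaw",np.degrees(np.arctan(-k[0])))
k,P=line(g,c,us,254,264,-1,.093); print("rail fartop",np.polyval(k,-.19),np.degrees(np.arctan(-k[0])))
row=g[247]; print("end white u",sub(g[247],190,198,-1),"z.093",onz(c,(sub(g[247],190,198,-1),247),.093))
print("rest u corners bottom edge", onz(c,(140+403/3.6,229),.0873),onz(c,(140+630/3.6,229),.0873))
E
```

```text
160 [227 228 229 230 225 201 149 129 128 129 129 129 132 155 220 249 252 252
 252 253 253 253 253 253 252 252 252 252 252 252 252 252 251 251 252 248
 201 102  54  48  52  50]
175 [ 51  51  52  53  59  86 119 129 130 130 128 128 130 153 220 249 252 252
 252 252 253 253 253 253 253 252 252 252 252 252 252 252 251 251 252 247
 183  88  51  48  51  50]
280 [ 52  51  51  52  51  57  83 129 155 161 161 159 162 160 160 158 159 159
 162 160 161 163 180 238 254 255 255 255 255 255 255 255 255 255 255 255
 255 255 255 255 243 188]
rail nearbot x@ -0.19 0.44430441485755845 yaw 8.716195554846065
rail neartop x@ -0.19 0.4439320908697973 yaw 8.75609522023048
rest bot x@ -0.12 0.4304316905580532 yaw 8.831316053179313
rest top x@ -0.12 0.42985469786882446 yaw 9.087242976263454
rail fartop 0.4601027659486248 8.825381996738546
end white u 193.75641025640402 z.093 [ 0.4502 -0.1782  0.093 ]
rest u corners bottom edge [ 0.4344 -0.1429  0.0873] [ 0.4281 -0.1023  0.0873]
```

```bash
cat >> h.py <<'E'
th=np.radians(8.76); Y=np.array([-np.sin(th),np.cos(th),0]); X=np.array([np.cos(th),np.sin(th),0])
T0=np.array([.4429,-.1203,0])-.0021*X; T0=T0-Y*(T0@Y)   # line through rail axis
Q=down(np.pi/2+th)
def tgt(s,z,dx=0): return T0+Y*s+X*dx+np.array([0,0,z])
def rep(n):
    p=np.array(manip.current_tool_pos()); f=np.array(manip.current_force())
    print(n,"s %.4f x %.4f z %.4f"%(p@Y,(p-T0)@X,p[2]),"F(x,y,z rail)",np.round([f@X,f@Y,f[2]],2),"gap %.4f t %.2f"%(manip.current_finger_gap(),manip.current_clock()))
E
python3 - <<'E'
from h import *
manip.servo_line(tgt(-.1864,.102),ori=Q,vel=.1); manip.sleep(.2); rep("pre")
for s in (-.214,-.222,-.228,-.236,-.245,-.255):
    manip.servo_line(tgt(s,.102),vel=.04); rep("in")
    f=manip.current_force()
    if np.linalg.norm(f)>12: print("stop"); break
c=viewer.get_calibration("wrist"); im=viewer.get_image("wrist")
np.save("w4.npy",c,allow_pickle=True); cv2.imwrite("pics/w4.png",im[:,:,::-1])
cv2.imwrite("pics/w4b.png",cv2.resize(im[170:320,140:360,::-1],None,fx=3.6,fy=3.6,interpolation=cv2.INTER_CUBIC))
E
```

```text
pre s -0.1865 x 0.0003 z 0.1024 F(x,y,z rail) [-0.98  0.09 -0.33] gap 0.0398 t 11.95
in s -0.2138 x -0.0001 z 0.1019 F(x,y,z rail) [-0.82  0.37 -1.1 ] gap 0.0397 t 12.79
in s -0.2223 x -0.0000 z 0.1020 F(x,y,z rail) [ 0.15  0.3  -1.9 ] gap 0.0399 t 13.14
in s -0.2284 x -0.0000 z 0.1020 F(x,y,z rail) [ 0.64  0.97 -1.84] gap 0.0402 t 13.44
in s -0.2364 x -0.0001 z 0.1020 F(x,y,z rail) [ 0.05  0.9  -1.54] gap 0.0398 t 13.79
in s -0.2454 x -0.0001 z 0.1020 F(x,y,z rail) [ 0.16  0.01 -1.95] gap 0.0396 t 14.17
in s -0.2554 x -0.0001 z 0.1020 F(x,y,z rail) [ 0.25  0.72 -2.07] gap 0.0396 t 14.57
```

View pics/w4b.png

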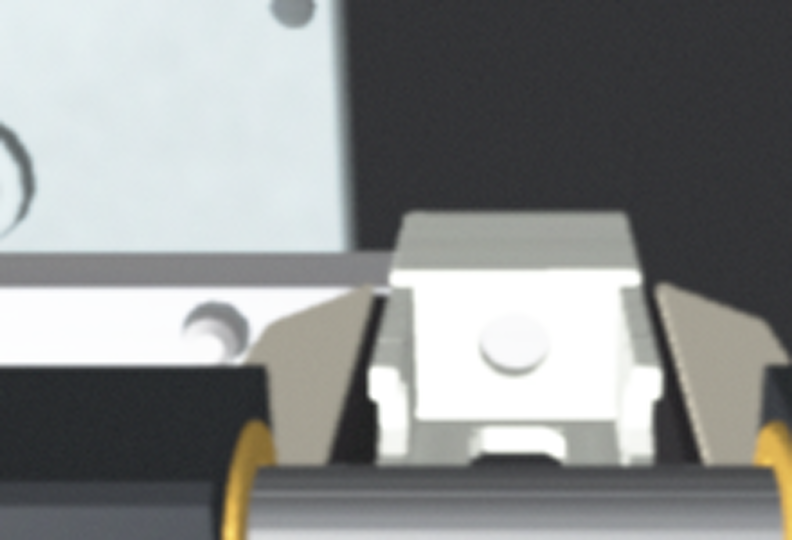

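The sleeve is on the rail (hole at 515,345) and the button is out ahead at (213,335). Next I advance until the leading fingertip is over the button, ease the grip and press down. The fingers slip down the lugs while the bar holds the sleeve.

Run:
```python
from h import *
for s in (-.268,-.280):
    manip.servo_line(tgt(s,.102),vel=.05); rep("adv")
    if abs(np.array(manip.current_force())@Y)>8: raise SystemExit("blocked")
effector.close(f_grip=3); rep("weak")
for z in (.0985,.0965,.095,.0938):
    manip.servo_line(tgt(-.280,z),vel=.02); manip.sleep(.15); rep("down")
    if manip.current_force()[2]>25: break
c=viewer.get_calibration("wrist"); im=viewer.get_image("wrist")
np.save("w5.npy",c,allow_pickle=True); cv2.imwrite("pics/w5.png",im[:,:,::-1])
cv2.imwrite("pics/w5b.png",cv2.resize(im[170:320,140:360,::-1],None,fx=3.6,fy=3.6,interpolation=cv2.INTER_CUBIC))
```

```text
adv s -0.2685 x -0.0001 z 0.1020 F(x,y,z rail) [ 0.31  0.85 -1.61] gap 0.0395 t 15.03
adv s -0.2805 x -0.0001 z 0.1020 F(x,y,z rail) [ 1.24 -0.17 -1.26] gap 0.0398 t 15.42
weak s -0.2799 x 0.0000 z 0.1020 F(x,y,z rail) [ 0.71 -0.47 -1.35] gap 0.0400 t 15.63
down s -0.2801 x 0.0003 z 0.0986 F(x,y,z rail) [0.88 0.8  0.03] gap 0.0402 t 16.11
down s -0.2801 x 0.0004 z 0.0967 F(x,y,z rail) [2.08 1.44 3.58] gap 0.0400 t 16.51
down s -0.2801 x 0.0004 z 0.0952 F(x,y,z rail) [0.77 0.91 5.51] gap 0.0398 t 16.91
down s -0.2801 x 0.0004 z 0.0940 F(x,y,z rail) [1.38 0.12 5.55] gap 0.0398 t 17.31
```

View pics/w5b.png

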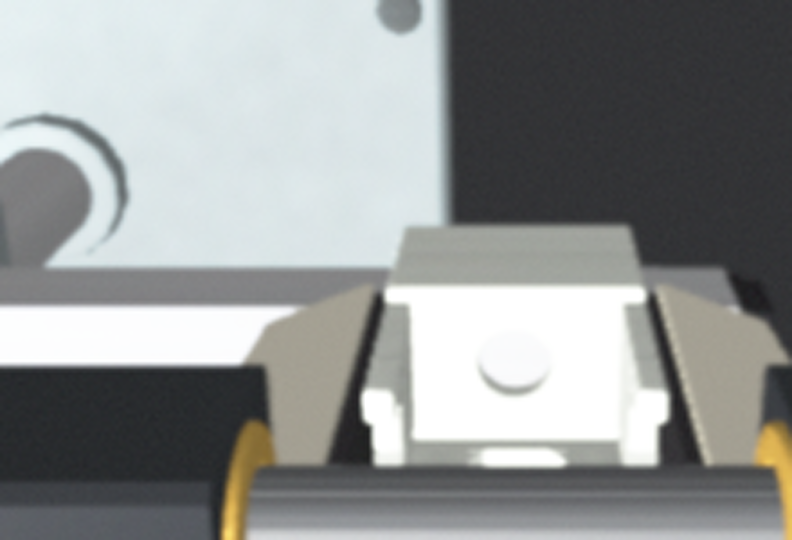

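Run:
```python
from h import *
z=.0938
for zz in (.0932,.0926):
    manip.servo_line(tgt(-.280,zz),vel=.02); manip.sleep(.15); rep("down"); z=zz
    if manip.current_force()[2]>9: break
for s in np.arange(-.282,-.3021,-.002):
    manip.servo_line(tgt(s,z),vel=.02); rep("slide")
    if abs(np.array(manip.current_force())@Y)>9: print("blocked"); break
```

```text
down s -0.2801 x 0.0003 z 0.0935 F(x,y,z rail) [0.73 1.56 5.95] gap 0.0402 t 17.76
down s -0.2801 x 0.0003 z 0.0932 F(x,y,z rail) [-0.81  2.61  9.94] gap 0.0398 t 18.16
slide s -0.2802 x 0.0004 z 0.0933 F(x,y,z rail) [-0.5   5.91 15.65] gap 0.0399 t 18.41
slide s -0.2803 x 0.0004 z 0.0933 F(x,y,z rail) [-2.06 10.71 19.15] gap 0.0401 t 18.66
blocked
```

Run:
```python
from h import *
manip.servo_line(tgt(-.2805,.0936),vel=.02); manip.sleep(.15); rep("relax")
for s in (-.2825,-.2845,-.2865):
    manip.servo_line(tgt(s,.0936),vel=.02); manip.sleep(.1); rep("slide")
    if abs(np.array(manip.current_force())@Y)>14: print("blocked"); break
```

```text
relax s -0.2797 x -0.0000 z 0.0934 F(x,y,z rail) [1.5  5.09 3.38] gap 0.0401 t 19.14
slide s -0.2825 x -0.0003 z 0.0934 F(x,y,z rail) [0.16 2.95 1.65] gap 0.0399 t 19.49
slide s -0.2848 x -0.0004 z 0.0935 F(x,y,z rail) [0.28 1.59 2.71] gap 0.0400 t 19.84
slide s -0.2869 x -0.0002 z 0.0936 F(x,y,z rail) [-0.58  1.68  2.51] gap 0.0401 t 20.19
```

Run:
```python
from h import *
for s in (-.290,-.294,-.298,-.301,-.303,-.3042,-.3052):
    manip.servo_line(tgt(s,.0936),vel=.02); manip.sleep(.05); rep("slide")
    if abs(np.array(manip.current_force())@Y)>14: print("blocked"); break
manip.sleep(.2)
c=viewer.get_calibration("wrist"); im=viewer.get_image("wrist")
np.save("w6.npy",c,allow_pickle=True); cv2.imwrite("pics/w6.png",im[:,:,::-1])
cv2.imwrite("pics/w6b.png",cv2.resize(im[220:310,230:340,::-1],None,fx=6,fy=6,interpolation=cv2.INTER_CUBIC))
```

```text
slide s -0.2905 x 0.0001 z 0.0937 F(x,y,z rail) [0.33 1.04 1.11] gap 0.0399 t 20.57
slide s -0.2944 x 0.0001 z 0.0937 F(x,y,z rail) [0.05 1.46 2.69] gap 0.0401 t 20.97
slide s -0.2983 x 0.0000 z 0.0936 F(x,y,z rail) [0.32 1.31 2.47] gap 0.0398 t 21.37
slide s -0.3016 x 0.0000 z 0.0937 F(x,y,z rail) [-0.74  0.55  2.09] gap 0.0399 t 21.72
slide s -0.3038 x -0.0001 z 0.0935 F(x,y,z rail) [-0.39 -2.81 -0.53] gap 0.0402 t 22.02
slide s -0.3039 x -0.0002 z 0.0934 F(x,y,z rail) [ 0.7   0.11 -0.66] gap 0.0401 t 22.32
slide s -0.3051 x -0.0000 z 0.0935 F(x,y,z rail) [ 0.36  0.71 -0.22] gap 0.0396 t 22.62
```

View pics/w6b.png

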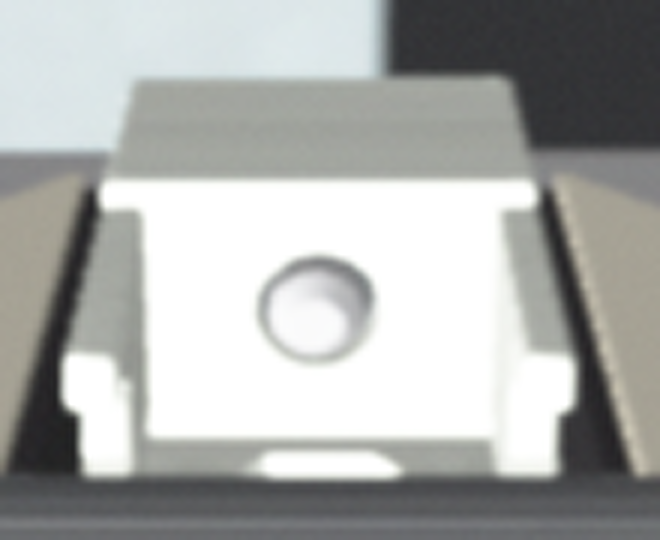

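The button stands up in the hole (318,310), and the vertical load dropped by about 2.5 N at s≈-0.303. I'll slip the fingers up above the clamp height, open and retreat.

Run:
```python
from h import *
manip.servo_line(tgt(-.3051,.103),vel=.03); rep("up")
effector.open_jaws(); rep("open")
manip.servo_line(tgt(-.3051,.24),vel=.15); manip.servo_line(tgt(-.27,.30,-.08),vel=.2); manip.sleep(.3); rep("away")
w=viewer.get_image("wrist")[:,:,::-1]; s=viewer.get_image("scene")[:,:,::-1]
cv2.imwrite("pics/w7.png",w);cv2.imwrite("pics/s7.png",s)
A=cv2.resize(np.ascontiguousarray(w[150:310,200:400]),(400,320)); A=cv2.resize(np.ascontiguousarray(w[130:300,190:400]),(400,324))
B=cv2.resize(np.ascontiguousarray(s[220:370,205:405]),(400,300))
out=np.zeros((324,800,3),np.uint8);out[:,:400]=A;out[:300,400:]=B;cv2.imwrite("pics/f7.png",out)
d=cv2.absdiff(s,cv2.imread("pics/scene0.png")).max(2)
for n,(u,v) in dict(bottle=(172,278),beaker=(384,309),box=(369,347),red=(220,272),hook=(268,255)).items(): print(n,d[v-14:v+14,u-12:u+12].max())
```

```text
up s -0.3053 x 0.0004 z 0.1034 F(x,y,z rail) [ 0.58 -0.11 -1.26] gap 0.0400 t 23.33
open s -0.3051 x -0.0000 z 0.1030 F(x,y,z rail) [ 0.59 -0.1  -0.42] gap 0.0919 t 24.30
away s -0.2701 x -0.0799 z 0.2994 F(x,y,z rail) [ 0.41 -0.31  0.42] gap 0.0919 t 26.35
bottle 6
beaker 7
box 7
red 8
hook 4
```

View pics/f7.png

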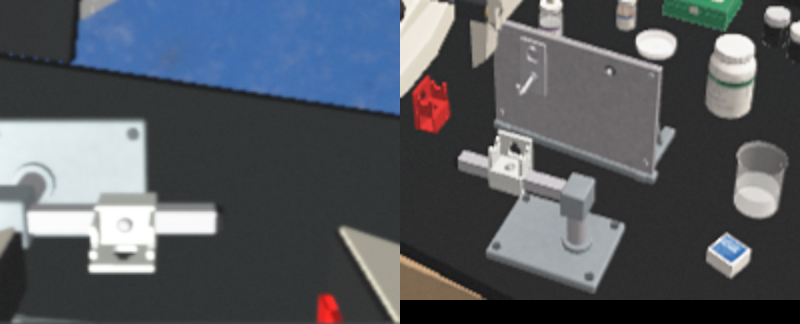

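The rest sits on the rail with the button through its hole (left half, 124,225). The hook plate still hangs, and the bystanders haven't moved.

```bash
python3 -c "
from bench import manip
print(manip.hand_in())"
```

```text
the job is handed in; nothing more can be done
None
```

The pipette rest is on the rail with the button up through its hole, the hook plate still hangs on its screw, the bystanders haven't moved, and the job was handed in at about 26 s of the 48 s allowed.

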